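Open the child-resistant solvent bottle in its bench cradle

TASK

Get the solvent bottle open single-handed: push the oblong white bottle along the bench, never lifting it, fully home into the steel cradle with its back against the cradle's end wall, so that it cannot twist. Then press its black child-resistant cap firmly down and, while pressing, turn it anticlockwise until it is free, and lift it off. Set the cap down flat, open side down, on the floor of the shallow steel tray without dropping it; leave the bottle standing home in the cradle and the other things where they are.

Things in the scene. Friction and masses are not known exactly. Their poses are not given: they have to be found in the camera images.
- bottle: Loose oblong white solvent bottle, 0.35-0.7 kg, slippery foot (friction about 0.12). Body 96 (its x) x 58 (its y) mm, 98 mm high with rounded shoulders, straight sides to 80 mm. Origin: centre of the foot; z up. The cap sits over the middle. The ends are alike: it may enter the cradle either way round along its x. It starts in front of the cradle's mouth, askew.
- cap: Black ribbed two-piece cap on the bottle, 46 mm across, 30 mm high, 60 g; z up, origin at the centre of its underside, 104 mm above the bottle's foot (6 mm above the shoulders). Grip the outer shell, 3 to 30 mm above the origin. Unpressed it only ratchets round on the inner cap. It sinks 3 mm on a spring (9 N at the end), then bites: press with 13 to 20 N in all. Pose and axes are those of the inner cap.
- cap_top (a point): Centre of the cap's flat top, 30 mm above the cap's origin. Firmly pressed and turned anticlockwise (seen from above), the shell takes up 0 to 20 degrees of play, then turns the inner cap; this is clear of the neck's lugs after 35 to 45 degrees and meets a stop after 140; in between it lifts straight off (neck 20 mm high). Keep pressing while turning; several strokes add up. Effort 0.1 to 0.25 N m.
- cradle: U of dark sheet steel screwed to the bench: two cheeks and an end wall, 55 mm high, 3 mm thick, no floor. Inside 62 mm wide. Origin: on the bench, where the centre of the bottle's foot is when fully home; x points into the U, towards the end wall (its face at x = +49 mm). Cheeks run from x = +48 to -20 mm, then lips splay out to x = -44 mm, y = +-53 mm. A bottle that is home sticks 4 mm out between the lips.
- tray: Shallow open steel tray, 170 (its x) x 120 (its y) mm, 18 mm high, walls and floor 3 mm, empty, 0.5 kg, loose. Origin at the centre of its underside.
- tray_in (a point): Centre of the tray's inner floor, 3 mm above the bench.
- can_tall: bystander: grey aerosol can, 66 mm across, 200 mm tall, origin at the centre of its foot
- can_short: bystander: white aerosol can, 66 mm across, 165 mm tall, origin at the centre of its foot
- flask: bystander: round grey bottle with an ordinary black cap, 58 mm across, 125 mm tall, origin at the centre of its foot
- tape: bystander: flat roll of blue masking tape, 100 mm across, 24 mm high, lying; origin at the centre of its underside
- wrench: bystander: steel spanner 190 mm long, lying on the bench
- driver: bystander: screwdriver 200 mm long, lying on the bench
- cover: bystander: engine cover, a black drum with a bright domed top and a stub in its middle, 116 mm across, 78 mm high; origin at the centre of its underside
- carton: bystander: small cardboard carton 75 x 50 x 32 mm (its x, y, z), origin at the centre of its underside
Not all that is in view belongs to the job. What is shaped like the bottle but brown, orange or purple is not meant.

How it is judged:
On the way, in this order (a step that is already met when the one before it is completed fails the run):
1. the bottle stands fully home in the cradle, cap still on (horizontal distance between bottle and cradle below 0.008 m and angle between the x axis of bottle and the x axis of cradle, either way round below 0.12 rad and angle between bottle's own z axis and vertical below 0.06 rad and z of cap in the frame of bottle below 0.112 m), for 0.2 s.
2. the cap is lifted 25 mm or more off its seat while the bottle stays home in the cradle (horizontal distance between bottle and cradle below 0.008 m and angle between the x axis of bottle and the x axis of cradle, either way round below 0.12 rad and angle between bottle's own z axis and vertical below 0.06 rad and z of cap in the frame of bottle above 0.129 m), for 0.1 s.
At the end, for the whole second after the job is handed in: The bottle stands upright and home in the cradle (its centre within 8 mm of the cradle's origin, lined up within 7 degrees); the cap lies flat, open side down, on the tray's floor inside its walls; both are at rest (horizontal distance between bottle and cradle below 0.008 m and angle between the x axis of bottle and the x axis of cradle, either way round below 0.12 rad and angle between bottle's own z axis and vertical below 0.06 rad and x of cap in the frame of tray_in between -0.068 and 0.068 m and y of cap in the frame of tray_in between -0.045 and 0.045 m and z of cap in the frame of tray_in below 0.005 m and angle between cap's own z axis and vertical below 0.1 rad and linear speed of each of cap, bottle below 0.02 m/s); the robot touches nothing.
It fails at once if the bottle lifted off the bench by more than 15 mm (height (world z) of bottle above 0.015 m).
It fails at once if the bottle tipped by more than 20 degrees (angle between bottle's own z axis and vertical above 0.35 rad).
It fails at once if the cap dropped: falling free at over 0.7 m/s (a drop of some 25 mm) (linear speed of cap above 0.7 m/s and contact force between the fingers and cap below 0.1 N and contact force between cap and bottle below 0.1 N).
It fails at once if a bystander pushed more than 40 mm from its place or knocked over (distance of any of can_tall, can_short, flask, tape, wrench, driver, cover, carton from where it was at the start of the episode above 0.04 m or angle between any of can_tall, can_short, flask's own z axis and vertical above 0.6 rad).
It also fails if it takes over 72 s, if anything falls off the work surface, if the arm or the gripper's body presses on something with over 40 N, if the wrist force passes 120 N, or if a joint passes its speed limit or range.

ROBOT

A 6-joint arm with a two-finger parallel gripper is mounted at the origin on the work surface. World frame = base frame: x ahead of the robot, y to its left, z up, the work surface at z = 0. Lengths are in m, angles in rad, forces in N, time in s.
With the tool pointing down it reaches from about 0.375 to 0.9 m from the base axis. Payload 3.1 kg.
Tool frame: the origin (TCP) lies between the finger pads; the fingertips stand 11 mm ahead of it and the grasp point (between the pads) lies 8 mm behind it; z points along the fingers, y is the line along which they close (so a half turn about z gives the same grasp; the last joint's range is limited). The gripper opens to 87 mm and grips with 3 to 60 N. Pads are 19 mm wide; open, the fingers measure 117 mm over their backs; the gripper's body (75 mm by 190 mm) begins 51 mm behind the grasp point.
Start: joints at [1.103, 0.527, 1.433, -0, 1.181, -0.178], TCP at [0.179, 0.599, 0.199] pointing down, gripper open.
Joint ranges: [-3.08, 3.08], [-0.75, 2.2], [0.22, 2.44], [-1.43, 4.57], [0, 2.65], [-2.85, 2.85]. Speed limits (rad/s): [2.79, 2.79, 3.14, 3.14, 3.14, 3.14].

INTERFACE

Orientations are given as a unit quaternion [x, y, z, w].
In Python, from rig import robot gives the robot as it stands.
- The arm moves only by the tool move_arm, never from a script. Its argument "moves" is text: rows parted by semicolons, each of 7 numbers parted by spaces: the shift along the tool's x, y, z in units of 100 mm (1.0 is 100 mm), then the turn, a rotation vector about the tool's x, y, z in units of 90 degrees (1.0 is 90 degrees), then the opening, from 0 (shut) to 1 (fully open). A call has 1 to 12 rows; each row is the pose to reach, as a shift and turn from the pose commanded when the call began, along the tool's axes at that moment; what a row does not reach only later rows make up. A row lasts 1/10 s, in which the tool goes at most 50 mm and 8.59 degrees, less where a joint would pass 70% of its speed; a pose out of reach is approached as far as the arm can. A call with a number of a shift or a turn outside -1 to 1 is refused whole. A call with a gripper value outside its range is refused whole. The fingers move at their own pace and stop on an object; "squeeze" is the grip in N (left out, the last holds). Time passes only in rows, so rows that repeat a pose let the fingers close. It gives the time, the measured TCP pose, the force, the opening and the grip force at its end, in the units of the state.
- robot.get_obs(): the state, without advancing time (a new reading comes with each control period).
- robot.camera(name): name is "scene" or "side" or "wrist"; returns a dict with "image" (384x512x3 uint8, red, green, blue), "intrinsics" (3x3 intrinsics, pixels), "extrinsics" (4x4, takes a point from world to camera coordinates). Camera axes: x right, y up, looking along -z (the intrinsics and any distortion apply to the point x, -y, -z); pixel columns grow to the right and rows downward; lengths in m; the calibration is good to about 2 mm. A picture is of the moment at which its call begins. There is no depth.
- robot.hand_in(): hands the job in; it is judged then, once.
The state is a dict: "time": time; "q": joint angles; "joint_velocities": joint speeds; "joint_torque": joint torques, N m; "position": TCP position; "tool_rot": TCP orientation; "ft_force": force on the tool from outside, world axes, zero at the start; "moment": the same for the moment, N m; "grip_width": finger opening in m; "grip_force": force on a finger pad.
Only numpy, scipy, OpenCV 4.12 (cv2) and the standard library are available. Lean on these libraries where they do the work, as an engineer would, in place of code of your own. Each camera call takes 0.05 s, during which the arm holds its last target. There are 200 camera calls.

## Working session

There is one attempt and no reset: what is moved stays moved. The work goes in short steps, Python scripts to look and compute and a tool call to move; the robot and the scene stay as the last step left them, time stands still between calls to the robot, and variables do not carry over. Pictures are saved under pics/ and viewed, at most 10 in all, crops included, and the job is handed in when it is done.

Besides the shell and the picture viewer there is one more tool, called after ">>>" as name(argument=value, ...), one argument or row to a line, values as JSON. move_arm: Moves the arm, as the interface text tells. Shifts and turns lie within -1 to 1; 1 stands for 100 mm of shift or 90 degrees of turn. Its arguments: {"type":"object","properties":{"moves":{"type":"string"},"squeeze":{"type":"number"}},"required":["moves"]}

```bash
mkdir -p pics; ls
cat > h.py <<'E'
import numpy as np, cv2
from rig import robot
def shot(name,fn=None):
    c=robot.camera(name); im=c["image"]
    if fn: cv2.imwrite("pics/"+fn,cv2.cvtColor(im,cv2.COLOR_RGB2BGR))
    return im,np.array(c["intrinsics"]),np.array(c["extrinsics"])
def ray(K,E,uv):
    d=np.linalg.inv(K)@[uv[0],uv[1],1]; d=np.array([d[0],-d[1],-d[2]])
    R,t=E[:3,:3],E[:3,3]; return -R.T@t,R.T@d
def onz(K,E,uv,z):
    o,d=ray(K,E,uv); return o+d*(z-o[2])/d[2]
def proj(K,E,p):
    q=E[:3,:3]@p+E[:3,3]; q=K@[q[0],-q[1],-q[2]]; return q[:2]/q[2]
E
python3 - <<'E'
from h import *
a=[shot(n) for n in("scene","side","wrist")]
for n,x in zip(("scene","side","wrist"),a):
    np.savez(n+"0.npz",im=x[0],K=x[1],E=x[2]); print(n,x[1].round(1).tolist(),x[2].round(3).tolist())
im=np.hstack([a[0][0],a[1][0]])
cv2.imwrite("pics/a_scene.png",cv2.resize(a[0][0][...,::-1],(800,600),interpolation=cv2.INTER_CUBIC))
cv2.imwrite("pics/a_side.png",cv2.resize(a[1][0][...,::-1],(800,600),interpolation=cv2.INTER_CUBIC))
print(robot.get_obs())
E
```

```text
pics
scene [[377.9, 0.0, 254.8], [0.0, 377.9, 186.6], [0.0, 0.0, 1.0]] [[0.484, 0.875, -0.001, -0.24], [-0.752, 0.417, 0.51, 0.352], [0.447, -0.246, 0.86, -1.244], [0.0, 0.0, 0.0, 1.0]]
side [[433.3, 0.0, 261.1], [0.0, 433.3, 187.8], [0.0, 0.0, 1.0]] [[0.923, -0.385, 0.0, -0.506], [0.193, 0.465, 0.864, -0.169], [-0.333, -0.797, 0.504, -1.237], [0.0, 0.0, 0.0, 1.0]]
wrist [[344.0, 0.0, 259.9], [0.0, 344.0, 193.0], [0.0, 0.0, 1.0]] [[0.286, 0.958, -0.002, -0.624], [-0.927, 0.276, -0.255, 0.029], [-0.244, 0.075, 0.967, -0.391], [0.0, 0.0, 0.0, 1.0]]
{'time': 0.15, 'q': array([ 1.10245506e+00,  5.28224841e-01,  1.43358693e+00,  1.54331593e-05,
        1.18137633e+00, -1.78533708e-01]), 'joint_velocities': array([-0.00141497, -0.00176251, -0.00347029, -0.00028904,  0.00062771,
       -0.00190167]), 'joint_torque': array([ 9.49046553e-04, -4.40431273e+01, -1.76843423e+01,  6.33499422e-02,
        5.53298160e-02, -9.27546944e-05]), 'position': array([0.17832714, 0.5984165 , 0.19802022]), 'tool_rot': array([ 1.44400075e-01,  9.89519066e-01, -7.54092919e-04, -2.60305321e-04]), 'ft_force': array([ 0.37054204, -0.00193917, -1.0161986 ]), 'moment': array([0.00354545, 0.04493751, 0.02434837]), 'grip_force': 0.0, 'grip_width': 0.08708281612646995}
```

View pics/a_scene.png

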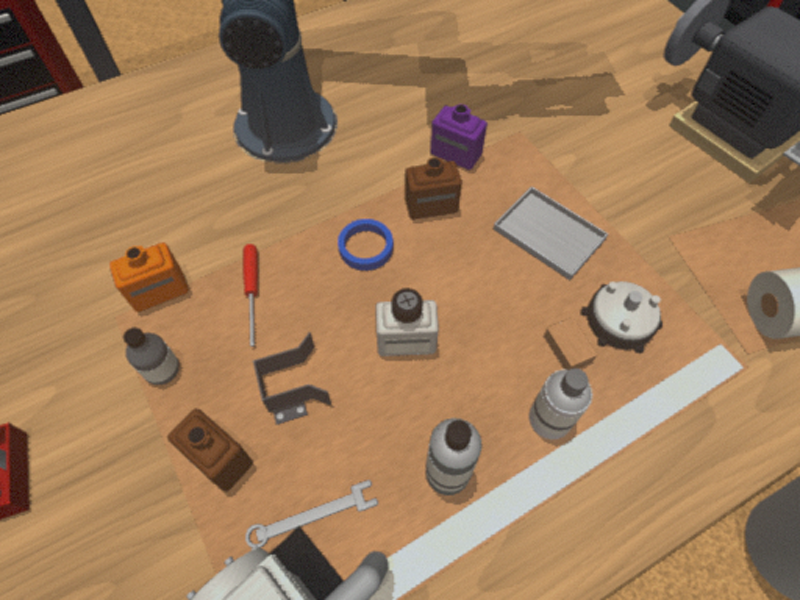

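View pics/a_side.png

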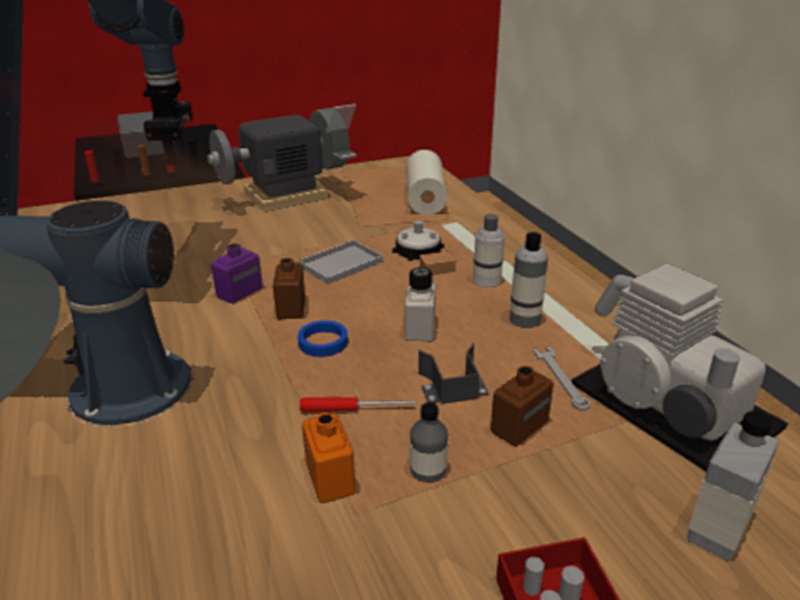

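Both views show one white oblong bottle with a black cap: scene (406,320), side (420,310). The cradle is at scene (290,380) with its mouth facing the bottle, and the tray is at scene (550,232). Brown (432,190) and (210,447), orange (148,277) and purple (458,135) are ruled out by colour, so the white one is meant. The crop will confirm that.

Run:
```python
from h import *
s=np.load("scene0.npz"); d=np.load("side0.npz")
im=s["im"]; c=im[175:285,150:300]; cv2.imwrite("pics/b_crop.png",cv2.resize(c[...,::-1],(800,587),interpolation=cv2.INTER_CUBIC))
K,E=s["K"],s["E"]
f=.64
P=lambda u,v,z:onz(K,E,(u*f,v*f),z).round(4)
print("cap top",P(407,299,.134))
K2,E2=d["K"],d["E"]
print("cap top side",onz(K2,E2,(421*f,272*f),.134).round(4))
for n,uv in dict(tl=(535,190),tr=(606,236),br=(571,276),bl=(495,229)).items(): print(n,P(*uv,.018))
for n,uv in dict(endL=(258,362),endR=(266,400),lipL=(310,336),lipR=(330,393)).items(): print(n,P(*uv,.055))
for n,uv,z in (("tape",(366,245),.02),("driverTip",(252,345),0),("driverEnd",(250,247),.02),("cantall",(458,432),.2),("canshort",(574,380),.165),("flask",(134,338),.125),("brown2",(432,165),.12),("brown1",(200,432),.12),("wr",(360,495),0)): print(n,P(*uv,z))
```

```text
cap top [ 0.5618 -0.0216  0.134 ]
cap top side [ 0.5639 -0.0297  0.134 ]
tl [0.4132 0.3445 0.018 ]
tr [0.5643 0.3937 0.018 ]
br [0.6025 0.2853 0.018 ]
bl [0.4534 0.2261 0.018 ]
endL [ 0.5089 -0.2535  0.055 ]
endR [ 0.5718 -0.2662  0.055 ]
lipL [ 0.5071 -0.165   0.055 ]
lipR [ 0.6079 -0.1784  0.055 ]
tape [0.3718 0.0024 0.02  ]
driverTip [ 0.4472 -0.2513  0.    ]
driverEnd [ 0.2748 -0.1817  0.02  ]
cantall [ 0.7833 -0.0775  0.2   ]
canshort [0.7901 0.1007 0.165 ]
flask [ 0.4232 -0.3947  0.125 ]
brown2 [0.3418 0.1524 0.12  ]
brown1 [ 0.5993 -0.3584  0.12  ]
wr [ 0.749  -0.2037  0.    ]
```

View pics/b_crop.png

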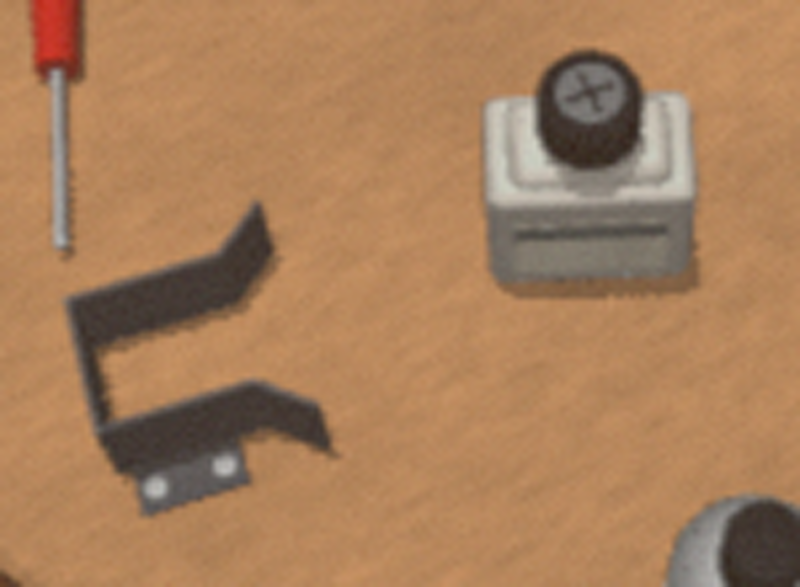

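The crop confirms the white body and black cap with its cross mark. Cradle top edges are at (68,297), (100,432), (222,255) and (258,382), and the bottle's near face runs (487,200)-(693,197).

Run:
```python
from h import *
s=np.load("scene0.npz");K,E=s["K"],s["E"]
P=lambda x,y,z:onz(K,E,(150+x/5.333-.4,175+y/5.336-.4),z)[:2]
g=lambda a,b:(np.degrees(np.arctan2(*(b-a)[::-1])).round(1),np.linalg.norm(b-a).round(4))
print("cap",P(590,90,.134))
a,b=P(487,200,.08),P(693,197,.08);print("bot top",a,b,g(a,b))
a,b=P(493,278,0),P(690,275,0);print("bot foot",a,b,g(a,b))
a,b=P(68,297,.055),P(222,255,.055);print("cheekL",a,b,g(a,b))
c,d=P(100,432,.055),P(258,382,.055);print("cheekR",c,d,g(c,d))
print("end",g(a,c)); 
e,f=P(258,203,.055),P(335,455,.055-.055);h=P(320,405,.055);print("tips",e,h,g(e,h),f)
```

```text
cap [ 0.56175384 -0.02221979]
bot top [ 0.56218992 -0.07489479] [0.60575992 0.00686122] (np.float64(61.9), np.float64(0.0926))
bot foot [ 0.56378943 -0.07543039] [0.60854603 0.00864038] (np.float64(62.0), np.float64(0.0952))
cheekL [ 0.50224464 -0.25790114] [ 0.51680624 -0.18859567] (np.float64(78.1), np.float64(0.0708))
cheekR [ 0.56872707 -0.26965883] [ 0.58094544 -0.19990063] (np.float64(80.1), np.float64(0.0708))
end (np.float64(-10.0), np.float64(0.0675))
tips [ 0.5006023  -0.16317719] [ 0.60386957 -0.18060469] (np.float64(-9.6), np.float64(0.1047)) [ 0.60726726 -0.18091169]
```

>>> move_arm(
  moves="-0.35 -0.32 0 0 0 0 1;-0.7 -0.65 0 0 0 0 1;-1 -0.9 0 0 0 0 1",
)

```text
time: 0.45
position: [0.2487, 0.4819, 0.1983]
tool_rot: [0.144, 0.99, -0.001, -0.0]
ft_force: [0.0, 0.6, 0.3]
grip_width: 0.0871
grip_force: 0.0
```

>>> move_arm(
  moves="-0.35 -0.32 0 0 0 0 1;-0.7 -0.65 0 0 0 0 1;-1 -0.9 0 0 0 0 1",
)

```text
time: 0.75
position: [0.3191, 0.3669, 0.1986]
tool_rot: [0.145, 0.99, -0.001, -0.0]
ft_force: [-0.0, 0.8, -0.6]
grip_width: 0.0872
grip_force: 0.0
```

>>> move_arm(
  moves="-0.35 -0.32 0 0 0 0 1;-0.7 -0.65 0 0 0 0 1;-1 -0.9 0 0 0 0 1",
)

```text
time: 1.05
position: [0.3894, 0.2523, 0.1987]
tool_rot: [0.145, 0.989, -0.0, -0.0]
ft_force: [0.6, 1.1, -1.0]
grip_width: 0.0873
grip_force: 0.0
```

>>> move_arm(
  moves="-0.35 -0.32 0 0 0 0 1;-0.7 -0.65 0 0 0 0 1;-1 -0.9 0 0 0 0 1",
)

```text
time: 1.35
position: [0.4598, 0.1374, 0.1987]
tool_rot: [0.145, 0.989, -0.0, 0.0]
ft_force: [0.8, 0.2, 0.6]
grip_width: 0.0874
grip_force: 0.0
```

>>> move_arm(
  moves="-0.2 -0.2 0 0 0 0.09 1;-0.4 -0.4 0 0 0 0.18 1;-0.6 -0.5 0 0 0 0.27 1;-0.6 -0.5 0 0 0 0.36 1;-0.6 -0.5 0 0 0 0.45 1;-0.6 -0.5 0 0 0 0.54 1;-0.6 -0.5 0 0 0 0.63 1;-0.6 -0.5 0 0 0 0.72 1;-0.6 -0.5 0 0 0 0.81 1;-0.6 -0.5 0 0 0 0.9 1;-0.6 -0.5 0 0 0 1 1;-0.6 -0.5 0 0 0 1 1",
)

```text
time: 2.55
position: [0.502, 0.0746, 0.1986]
tool_rot: [0.802, 0.598, -0.0, -0.0]
ft_force: [-0.1, 0.0, -0.5]
grip_width: 0.0869
grip_force: 0.0
```

Run:
```python
from h import *
im,K,E=shot("wrist","w1.png"); np.savez("w1.npz",im=im,K=K,E=E)
print(proj(K,E,np.array([.561,-.021,.134])), proj(K,E,np.array([.545,-.214,.055])))
```

```text
[364.60739079 286.31416361] [366.3756338  395.91970347]
```

View pics/w1.png

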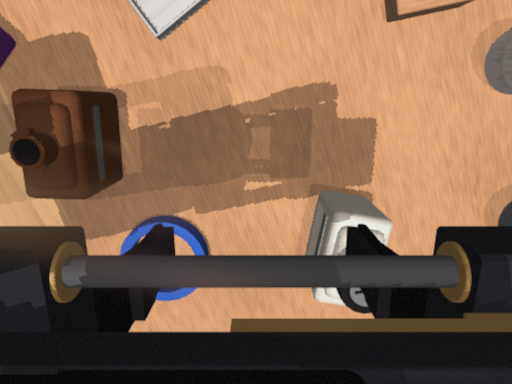

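The bottle's far end shows at (355,205) and its cap at (363,292), against a predicted (365,286), so the estimate holds. Now I'll move over it and descend.

>>> move_arm(
  moves="-0.37 0.42 0 0 0 0.06 1;-0.75 0.84 0 0 0 0.127 1;-0.75 0.84 0 0 0 0.127 1;-0.75 0.84 0 0 0 0.127 1;-0.75 0.84 0.4 0 0 0.127 1;-0.75 0.84 0.4 0 0 0.127 1",
)

```text
time: 3.2
position: [0.556, -0.0191, 0.1548]
tool_rot: [0.857, 0.516, -0.004, -0.004]
ft_force: [-0.9, 0.5, -1.0]
grip_width: 0.0866
grip_force: 0.0
```

Run:
```python
from h import *
a,K,E=shot("scene"); b,K2,E2=shot("side")
u,v=proj(K,E,np.array([.561,-.021,.12])).astype(int);c=a[v-50:v+50,u-60:u+60]
u,v=proj(K2,E2,np.array([.561,-.021,.12])).astype(int);d=b[v-50:v+50,u-60:u+60]
cv2.imwrite("pics/c1.png",cv2.resize(np.hstack([c,d])[...,::-1],(800,333),interpolation=cv2.INTER_CUBIC))
```

```text
(no output)
```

View pics/c1.png

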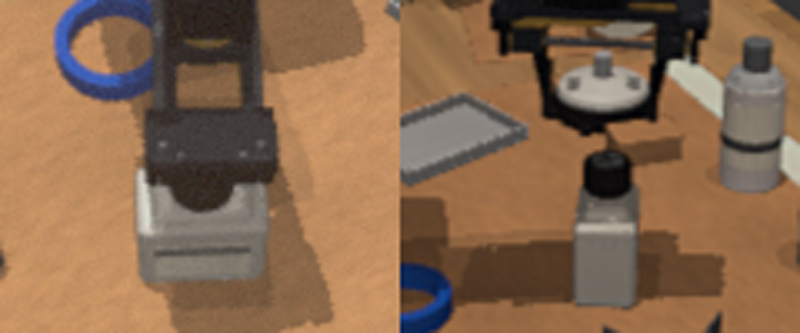

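The picture shows the gripper above the bottle. In the right half the cap is at (607,160) and the fingers at (550,100) and (655,90). I'll check the projections.

Run:
```python
from h import *
o=robot.get_obs(); p=o["position"]; print(p)
from scipy.spatial.transform import Rotation as R
r=R.from_quat(o["tool_rot"])
for n in("scene","side"):
    im,K,E=shot(n); c=proj(K,E,np.array([.561,-.021,.12])).astype(int)
    off=0 if n=="scene" else 400
    for q,l in (([0,.05,.011],"tip+"),([0,-.05,.011],"tip-"),([0,0,.011],"mid")):
        print(n,l,((proj(K,E,p+r.apply(q))-c+[60,50])*3.333+[off,0]).round())
    print(n,"captop",((proj(K,E,np.array([.561,-.021,.134]))-c+[60,50])*3.333+[off,0]).round(), [((proj(K,E,np.array([.561,-.021,0.134])+np.array(d))-proj(K,E,np.array([.561,-.021,0.134])))*3.333).round(1) for d in ([.01,0,0],[0,.01,0])])
```

```text
[ 0.55949215 -0.01982291  0.15832633]
scene tip+ [204. 213.]
scene tip- [201.  87.]
scene mid [202. 148.]
scene captop [202. 160.] [array([ 7.1, 11. ]), array([12.5, -6. ])]
side tip+ [654. 146.]
side tip- [546. 141.]
side mid [600. 144.]
side captop [602. 157.] [array([ 9.9, -2. ]), array([-4.2, -4.7])]
```

Run:
```python
from h import *
a,K,E=shot("scene"); b,K2,E2=shot("side")
u,v=proj(K,E,np.array([.561,-.021,.14])).astype(int);c=a[v-45:v+35,u-32:u+32]
u,v=proj(K2,E2,np.array([.561,-.021,.14])).astype(int);d=b[v-45:v+35,u-32:u+32]
m=np.clip(np.hstack([c,d]).astype(float)*1.0,0,255); m=(255*(m/255)**.5).astype(np.uint8)
cv2.imwrite("pics/c2.png",cv2.resize(m[...,::-1],(800,500),interpolation=cv2.INTER_CUBIC))
```

```text
(no output)
```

View pics/c2.png

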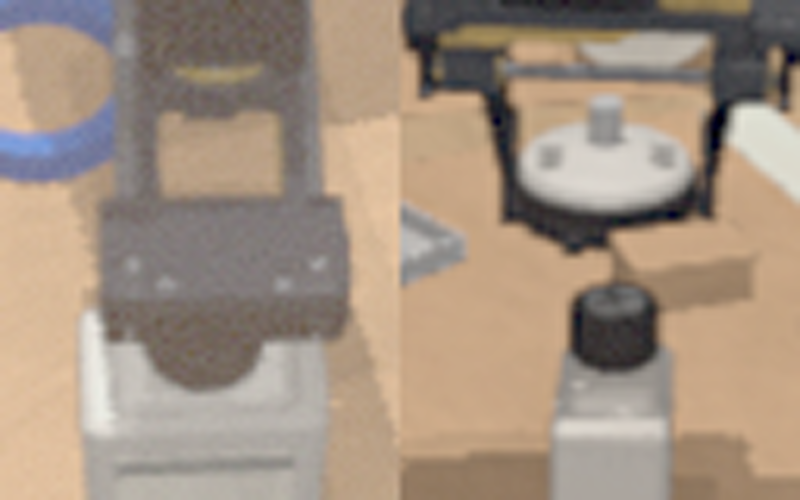

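Run:
```python
from h import *
from scipy.spatial.transform import Rotation as R
o=robot.get_obs(); p=o["position"]; r=R.from_quat(o["tool_rot"]); print(p,r.as_matrix().round(3).tolist())
s,d=np.load("scene0.npz"),np.load("side0.npz")
def tri(r1,r2):
    (o1,d1),(o2,d2)=r1,r2; A=np.stack([d1,-d2],1); t=np.linalg.lstsq(A,o2-o1,rcond=None)[0]; a,b=o1+d1*t[0],o2+d2*t[1]; return (a+b)/2,a-b
C=[(s["K"],s["E"]),(d["K"],d["E"])]
ctr=[proj(*c,np.array([.561,-.021,.14])).astype(int)-[32,45] for c in C]
print(tri(ray(*C[0],(260.6,191.9)),ray(*C[1],(269.4,173.5))))
su=lambda x,y:ctr[1]+np.array([(x-400)/6.25,y/6.25]); sc=lambda x,y:ctr[0]+np.array([x/6.25,y/6.25])
cap=su(613,298); print("side cap",cap)
print(tri(ray(*C[0],(260.6,191.9)),ray(*C[1],cap)))
for n,q in (("tip+",[0,.05,.011]),("tip-",[0,-.05,.011]),("palm end+",[0,.095,-.059]),("palm end-",[0,-.095,-.059]),("wristpt",[0,0,-.059])):
    w=p+r.apply(q); print(n,((proj(*C[0],w)-ctr[0])*6.25).round(),((proj(*C[1],w)-ctr[1])*6.25+[400,0]).round())
```

```text
[ 0.56203237 -0.02085725  0.16027555] [[0.469, 0.883, 0.003], [0.883, -0.469, -0.001], [0.001, 0.002, -1.0]]
(array([ 0.56481239, -0.0233776 ,  0.13391227]), array([-0.00245333,  0.00217897,  0.00185124]))
side cap [269.08 173.68]
(array([ 0.56415721, -0.02294122,  0.13303768]), array([-0.00212954,  0.00188956,  0.00160638]))
tip+ [209. 397.] [707. 270.]
tip- [202. 160.] [504. 262.]
palm end+ [216. 420.] [805. 144.]
palm end- [201. -52.] [409. 129.]
wristpt [208. 169.] [606. 136.]
```

>>> move_arm(
  moves="0 0.03 0.2 0 0 0 1;0 0.03 0.4 0 0 0 1;0 0.03 0.6 0 0 0 1;0 0.03 0.6 0 0 0 1;0 0.03 0.6 0 0 0 1",
)

```text
time: 4.0
position: [0.5644, -0.0227, 0.0996]
tool_rot: [0.857, 0.515, 0.0, 0.0]
ft_force: [0.3, -0.2, -0.6]
grip_width: 0.0871
grip_force: 0.0
```

Run:
```python
from h import *
o=robot.get_obs();print(o["position"],o["ft_force"])
a,K,E=shot("scene"); b,K2,E2=shot("side")
u,v=proj(K,E,np.array([.561,-.021,.10])).astype(int);c=a[v-45:v+35,u-32:u+32]
u,v=proj(K2,E2,np.array([.561,-.021,.10])).astype(int);d=b[v-45:v+35,u-32:u+32]
m=(255*(np.hstack([c,d])/255)**.5).astype(np.uint8)
cv2.imwrite("pics/c3.png",cv2.resize(m[...,::-1],(800,500),interpolation=cv2.INTER_CUBIC))
```

```text
[ 0.56443139 -0.0226773   0.09956425] [ 0.28186048 -0.16893866 -0.56697644]
```

View pics/c3.png

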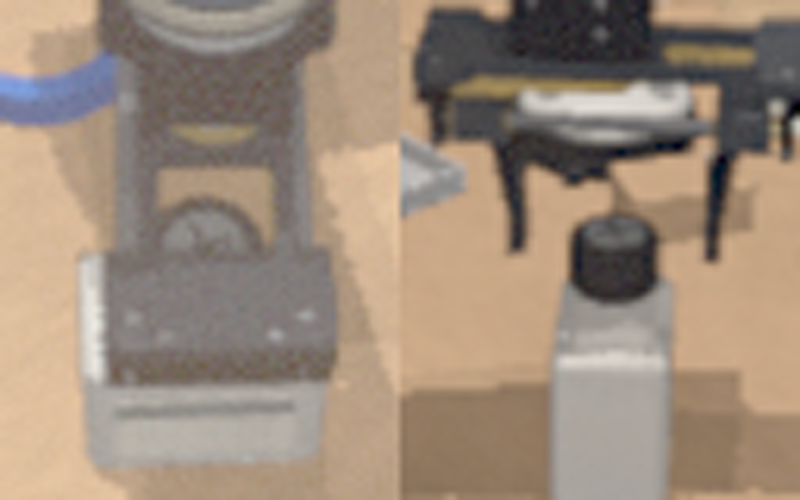

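The fingers straddle the bottle: tips at side (515,250) and (712,258), cap top at (613,225). They look higher than the stated TCP implies, so I'll go down to the documented height and test with a light close.

>>> move_arm(
  moves="0 0 0.1 0 0 0 1;0 0 0.19 0 0 0 1;0 0 0.19 0 0 0 0.65;0 0 0.19 0 0 0 0.6;0 0 0.19 0 0 0 0.55;0 0 0.19 0 0 0 0.55;0 0 0.19 0 0 0 0.55",
  squeeze=6,
)

```text
time: 4.8
position: [0.5641, -0.0228, 0.0799]
tool_rot: [0.857, 0.515, 0.0, 0.0]
ft_force: [-0.2, 0.6, 0.2]
grip_width: 0.0545
grip_force: 0.0
```

>>> move_arm(
  moves="0 0 0 0 0 0 1;0 0 0 0 0 0 1;0 0 0 0 0 0 1;0 0 0 0 0 0 1;0 0 0 0 0 0 1",
)

```text
time: 5.3
position: [0.5639, -0.0227, 0.0798]
tool_rot: [0.857, 0.515, -0.0, 0.0]
ft_force: [-0.1, 0.0, 0.3]
grip_width: 0.0842
grip_force: 0.0
```

Run:
```python
from h import *
o=robot.get_obs();print(o["position"],o["grip_width"])
a,K,E=shot("scene"); b,K2,E2=shot("side")
u,v=proj(K2,E2,np.array([.561,-.021,.10])).astype(int);d=b[v-40:v+40,u-50:u+50]
m=(255*(d/255)**.5).astype(np.uint8)
cv2.imwrite("pics/c4.png",cv2.resize(m[...,::-1],(750,600),interpolation=cv2.INTER_CUBIC))
```

```text
[ 0.5639254  -0.0227115   0.07975874] 0.08421650176425759
```

View pics/c4.png

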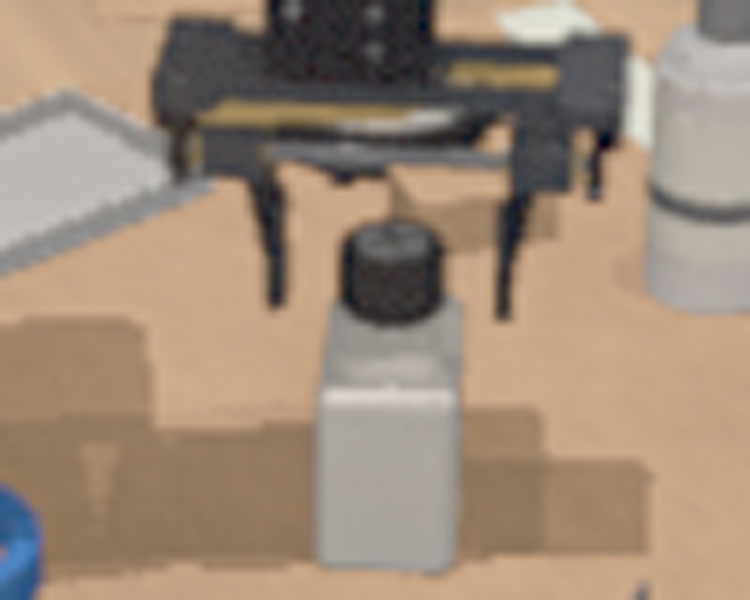

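Tips sit at rows 305-318, level with the cap's underside (z about 0.10), so the fingers are about 27 mm higher than stated. I'll go lower by sight.

>>> move_arm(
  moves="0 0 0.15 0 0 0 1;0 0 0.28 0 0 0 1;0 0 0.28 0 0 0 1;0 0 0.28 0 0 0 0.65;0 0 0.28 0 0 0 0.6;0 0 0.28 0 0 0 0.6;0 0 0.28 0 0 0 0.6;0 0 0.28 0 0 0 0.6",
  squeeze=6,
)

```text
time: 6.2
position: [0.5643, -0.0228, 0.0522]
tool_rot: [0.857, 0.515, 0.0, 0.0]
ft_force: [0.5, -0.2, 1.1]
grip_width: 0.0581
grip_force: 6.0
```

Gripped on the body at 58.1 mm. Now I'll slide it in front of the cradle and line it up.

>>> move_arm(
  moves="0 0 0 0 0 0 0.55;-0.1 0.05 0 0 0 -0.03 0.55;-0.25 0.13 0 0 0 -0.07 0.55;-0.4 0.21 0 0 0 -0.11 0.55;-0.55 0.3 0 0 0 -0.15 0.55;-0.68 0.36 0 0 0 -0.18 0.55;-0.73 0.39 0 0 0 -0.2 0.55;-0.73 0.39 0 0 0 -0.2 0.55",
  squeeze=12,
)

```text
time: 7.0
position: [0.5645, -0.1068, 0.0521]
tool_rot: [0.767, 0.642, 0.0, 0.001]
ft_force: [-0.1, -1.3, 3.1]
grip_width: 0.0581
grip_force: 11.9
```

Run:
```python
from h import *
o=robot.get_obs();print(o["position"],o["grip_width"],o["ft_force"])
a,K,E=shot("scene"); b,K2,E2=shot("side")
u,v=proj(K,E,np.array([.555,-.15,.06])).astype(int);c=a[v-40:v+40,u-50:u+50]; print("scene origin",u-50,v-40)
u,v=proj(K2,E2,np.array([.555,-.15,.06])).astype(int);d=b[v-50:v+30,u-50:u+50]; print("side",u-50,v-50)
m=(255*(np.vstack([c,d])/255)**.5).astype(np.uint8)
m=np.hstack([m[:80],m[80:]])
cv2.imwrite("pics/d1.png",cv2.resize(m[...,::-1],(800,320),interpolation=cv2.INTER_CUBIC))
```

```text
[ 0.56449669 -0.10681273  0.05214776] 0.05806648643261456 [-0.06925631 -1.28240985  3.06703108]
scene origin 162 187
side 232 164
```

View pics/d1.png

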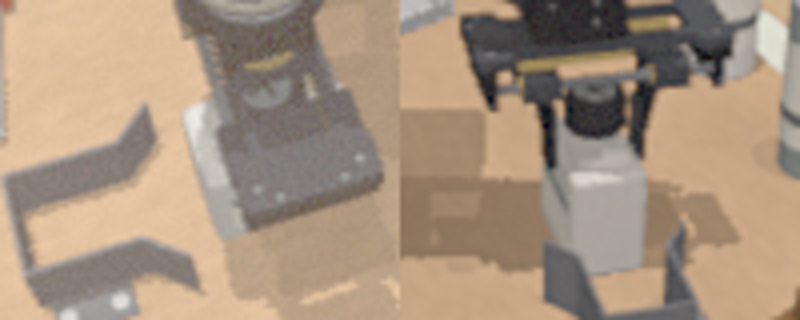

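The bottle is aligned in front of the mouth: the scene half shows the cradle at (90,210) and the bottle at (260,150), and the side half shows the fingers well above the cheeks. Pushing in.

>>> move_arm(
  moves="-0.1 0 0 0 0 0 0.55;-0.25 0 0 0 0 0 0.55;-0.4 0 0 0 0 0 0.55;-0.52 0 0 0 0 0 0.55;-0.62 0 0 0 0 0 0.55;-0.71 0 0 0 0 0 0.55;-0.8 0 0 0 0 0 0.55;-0.87 0 0 0 0 0 0.55;-0.93 0 0 0 0 0 0.55;-0.97 0 0 0 0 0 0.55;-1 0 0 0 0 0 0.55;-1 0 0 0 0 0 0.55",
)

```text
time: 8.3
position: [0.5465, -0.2058, 0.0522]
tool_rot: [0.767, 0.642, -0.0, 0.001]
ft_force: [-0.5, -0.5, 5.5]
grip_width: 0.0583
grip_force: 11.9
```

>>> move_arm(
  moves="-0.03 0 0 0 0 0 0.55;-0.06 0 0 0 0 0 0.55;-0.08 0 0 0 0 0 0.55;-0.08 0 0 0 0 0 0.55",
)

```text
time: 8.7
position: [0.5451, -0.2133, 0.0521]
tool_rot: [0.767, 0.642, 0.0, 0.0]
ft_force: [0.2, 0.4, 5.4]
grip_width: 0.0584
grip_force: 11.9
```

>>> move_arm(
  moves="-0.03 0 0 0 0 0 0.55;-0.05 0 0 0 0 0 0.55;-0.05 0 0 0 0 0 0.55",
)

```text
time: 9.0
position: [0.5455, -0.2164, 0.0521]
tool_rot: [0.767, 0.641, 0.002, 0.0]
ft_force: [4.0, 6.0, 4.6]
grip_width: 0.058
grip_force: 12.0
```

>>> move_arm(
  moves="-0.02 0 0 0 0 0 0.55;-0.03 0 0 0 0 0 0.55;-0.03 0 0 0 0 0 0.55",
)

```text
time: 9.3
position: [0.5456, -0.2169, 0.0521]
tool_rot: [0.767, 0.641, 0.003, -0.001]
ft_force: [6.0, 12.5, 5.9]
grip_width: 0.0579
grip_force: 12.0
```

Firm wall contact, so the bottle is home. Releasing and rising to cap height.

>>> move_arm(
  moves="0.04 0 0 0 0 0 0.55;0.04 0 0 0 0 0 0.6;0.04 0 0 0 0 0 0.85;0.04 0 0 0 0 0 1;0.04 0 0 0 0 0 1;0.04 0 0 0 0 0 1;0.04 0 -0.15 0 0 0 1;0.04 0 -0.37 0 0 0 1;0.04 0 -0.37 0 0 0 1",
)

```text
time: 10.2
position: [0.5462, -0.217, 0.091]
tool_rot: [0.766, 0.643, 0.001, 0.002]
ft_force: [0.2, 0.1, -0.2]
grip_width: 0.0869
grip_force: 0.0
```

Run:
```python
from h import *
o=robot.get_obs();print(o["position"],o["grip_width"],o["ft_force"],o["q"].round(2))
a,K,E=shot("scene"); b,K2,E2=shot("side")
P=np.array([.545,-.214,.09])
u,v=proj(K,E,P).astype(int);c=a[v-40:v+40,u-50:u+50]; print("scene origin",u-50,v-40)
u,v=proj(K2,E2,P).astype(int);d=b[v-40:v+40,u-50:u+50]; print("side",u-50,v-40)
m=(255*(np.hstack([c,d])/255)**.5).astype(np.uint8)
cv2.imwrite("pics/e1.png",cv2.resize(m[...,::-1],(800,320),interpolation=cv2.INTER_CUBIC))
for z in(.134,.104): print("side px of cap centre",z,(proj(K2,E2,np.array([.5455,-.2165,z]))-[u-50,v-40])*4+[400,0])
```

```text
[ 0.54617992 -0.21697169  0.0909545 ] 0.08690835714458882 [ 0.21887312  0.06715203 -0.18946704] [-0.57  0.62  1.63 -0.    0.89 -0.39]
scene origin 133 190
side 239 178
side px of cap centre 0.134 [606.90197219 110.18500837]
side px of cap centre 0.104 [605.38228854 146.92693698]
```

View pics/e1.png

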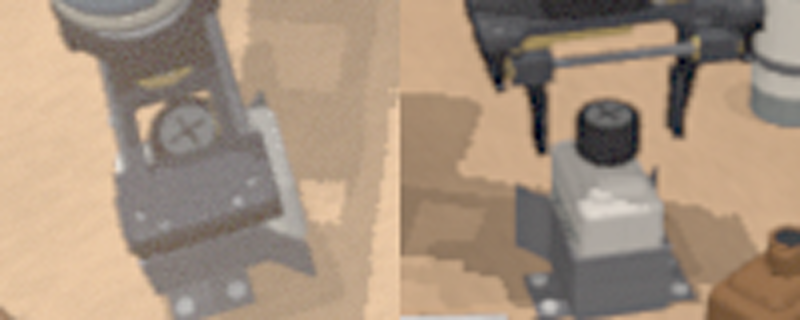

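The bottle sits between the cheeks with its back to the wall, cap top at (607,113) as predicted for home, and tips about 4 mm above the cap's underside. Gripping the cap.

>>> move_arm(
  moves="0 0 0 0 0 0 0.7;0 0 0 0 0 0 0.5;0 0 0 0 0 0 0.45;0 0 0 0 0 0 0.45;0 0 0 0 0 0 0.45;0 0 0 0 0 0 0.45;0 0 0 0 0 0 0.45",
  squeeze=45,
)

```text
time: 11.0
position: [0.5446, -0.2158, 0.0886]
tool_rot: [0.766, 0.643, 0.0, 0.0]
ft_force: [0.3, 1.2, -0.8]
grip_width: 0.0452
grip_force: 45.0
```

>>> move_arm(
  moves="0 0 0.02 0 0 0 0.45;0 0 0.03 0 0 0 0.45;0 0 0.04 0 0 0 0.45;0 0 0.04 0 0 0 0.45",
)

```text
time: 11.4
position: [0.5448, -0.2159, 0.0862]
tool_rot: [0.766, 0.643, 0.0, 0.0]
ft_force: [-2.2, 1.6, 9.6]
grip_width: 0.0453
grip_force: 45.0
```

>>> move_arm(
  moves="0 0 0.01 0 0 0 0.45;0 0 0.015 0 0 0 0.45;0 0 0.015 0 0 0 0.45",
)

```text
time: 11.7
position: [0.5449, -0.2159, 0.0857]
tool_rot: [0.766, 0.643, 0.0, 0.001]
ft_force: [-2.8, 2.1, 14.0]
grip_width: 0.0451
grip_force: 45.0
```

>>> move_arm(
  moves="0 0 0.005 0 0 0 0.45;0 0 0.005 0 0 -0.06 0.45;0 0 0.005 0 0 -0.12 0.45;0 0 0.005 0 0 -0.18 0.45;0 0 0.005 0 0 -0.24 0.45;0 0 0.005 0 0 -0.3 0.45;0 0 0.005 0 0 -0.3 0.45",
)

```text
time: 12.4
position: [0.5453, -0.2163, 0.0846]
tool_rot: [0.594, 0.804, -0.0, 0.001]
ft_force: [-2.3, 0.5, 9.0]
grip_width: 0.0452
grip_force: 45.0
```

>>> move_arm(
  moves="0 0 0.01 0 0 0 0.45;0 0 0.015 0 0 0 0.45;0 0 0.015 0 0 0 0.45",
  squeeze=58,
)

```text
time: 12.7
position: [0.5453, -0.2163, 0.0836]
tool_rot: [0.595, 0.804, 0.0, 0.001]
ft_force: [-3.1, 1.8, 13.0]
grip_width: 0.0453
grip_force: 58.0
```

>>> move_arm(
  moves="0 0 0.005 0 0 0 0.45;0 0 0.007 0 0 0 0.45;0 0 0.007 0 0 0 0.45",
)

```text
time: 13.0
position: [0.5454, -0.2163, 0.0834]
tool_rot: [0.595, 0.804, -0.0, 0.002]
ft_force: [-2.2, 2.2, 14.9]
grip_width: 0.0448
grip_force: 58.0
```

Run:
```python
from h import *
o=robot.get_obs();print(o["position"],o["ft_force"],o["moment"],o["q"].round(2))
```

```text
[ 0.54541627 -0.21631189  0.08339504] [-2.21026305  2.18433998 14.89052186] [0.23705594 0.60849009 0.02120276] [-0.57  0.63  1.63 -0.    0.88 -0.86]
```

>>> move_arm(
  moves="0 0 0.01 0 0 -0.05 0.45;0 0 0.01 0 0 -0.1 0.45;0 0 0.01 0 0 -0.15 0.45;0 0 0.01 0 0 -0.2 0.45",
)

```text
time: 13.4
position: [0.5452, -0.2165, 0.0832]
tool_rot: [0.461, 0.888, -0.0, 0.001]
ft_force: [-5.6, 1.3, 19.9]
grip_width: 0.0454
grip_force: 58.0
```

Run:
```python
from h import *
o=robot.get_obs();print(o["position"],o["ft_force"],o["moment"],o["q"].round(2))
```

```text
[ 0.54515142 -0.21652687  0.08315324] [-5.5880882   1.29001984 19.90634893] [ 0.15946793  0.8219637  -0.08194503] [-0.57  0.63  1.63 -0.    0.88 -1.18]
```

>>> move_arm(
  moves="0 0 -0.004 0 0 -0.06 0.45;0 0 -0.004 0 0 -0.12 0.45;0 0 -0.004 0 0 -0.18 0.45;0 0 -0.004 0 0 -0.24 0.45;0 0 -0.004 0 0 -0.24 0.45",
)

```text
time: 13.9
position: [0.5453, -0.216, 0.0833]
tool_rot: [0.287, 0.958, -0.0, 0.001]
ft_force: [-3.2, 2.4, 18.5]
grip_width: 0.0456
grip_force: 58.0
```

Run:
```python
from h import *
o=robot.get_obs();print(o["position"],o["ft_force"],o["moment"],o["q"].round(2))
```

```text
[ 0.5453004  -0.21603436  0.08325219] [-3.24997035  2.36923402 18.53076852] [0.4208682  0.64940499 0.05482428] [-0.57  0.63  1.63  0.    0.88 -1.56]
```

>>> move_arm(
  moves="0 0 0 0 0 -0.06 0.45;0 0 0 0 0 -0.12 0.45;0 0 0 0 0 -0.18 0.45;0 0 0 0 0 -0.24 0.45;0 0 0 0 0 -0.3 0.45;0 0 0 0 0 -0.36 0.45;0 0 0 0 0 -0.41 0.45;0 0 0 0 0 -0.41 0.45",
)

```text
time: 14.7
position: [0.545, -0.2167, 0.0833]
tool_rot: [-0.031, 1.0, -0.001, 0.001]
ft_force: [-5.0, 0.3, 18.9]
grip_width: 0.0452
grip_force: 58.0
```

Run:
```python
from h import *
o=robot.get_obs();print(o["position"],o["ft_force"],o["moment"],o["q"].round(2))
```

```text
[ 0.54501455 -0.21673491  0.08325732] [-5.01414387  0.3283283  18.86228718] [ 0.10945433  0.85958964 -0.01448667] [-0.57  0.63  1.63 -0.    0.88 -2.2 ]
```

>>> move_arm(
  moves="0 0 -0.02 0 0 0 0.45;0 0 -0.04 0 0 0 0.45;0 0 -0.06 0 0 0 0.45;0 0 -0.08 0 0 0 0.45;0 0 -0.1 0 0 0 0.45;0 0 -0.12 0 0 0 0.45;0 0 -0.12 0 0 0 0.45;0 0 -0.12 0 0 0 0.45",
)

```text
time: 15.5
position: [0.5443, -0.2155, 0.0916]
tool_rot: [-0.03, 1.0, 0.0, -0.0]
ft_force: [-0.7, -1.0, -1.2]
grip_width: 0.0457
grip_force: 58.0
```

>>> move_arm(
  moves="0 0 -0.03 0 0 0 0.45;0 0 -0.06 0 0 0 0.45;0 0 -0.06 0 0 0 0.45;0 0 -0.06 0 0 0 0.45",
)

```text
time: 15.9
position: [0.5446, -0.2156, 0.0981]
tool_rot: [-0.03, 1.0, 0.0, 0.0]
ft_force: [0.3, 0.5, 0.6]
grip_width: 0.0451
grip_force: 58.0
```

Run:
```python
from h import *
F=np.mean([robot.get_obs()["ft_force"] for _ in range(3)],0);print(F)
o=robot.get_obs();print(o["position"],o["grip_width"])
b,K,E=shot("side"); np.savez("s2.npz",im=b)
# column profile along the cap axis: cap/neck/shoulder
for z in np.arange(.165,.06,-.005):
    u=proj(K,E,np.array([.545,-.215,z])); x,y=u.round().astype(int); print(z.round(3),(x,y),b[y,x-1:x+2].mean(0).astype(int))
```

```text
[0.26203021 0.52245693 0.57270361]
[ 0.54457149 -0.21564713  0.09806976] 0.04514386869090605
0.165 (np.int64(291), np.int64(196)) [76 63 46]
0.16 (np.int64(291), np.int64(197)) [74 58 35]
0.155 (np.int64(291), np.int64(199)) [25 21 17]
0.15 (np.int64(291), np.int64(200)) [37 37 37]
0.145 (np.int64(290), np.int64(202)) [32 31 31]
0.14 (np.int64(290), np.int64(203)) [30 28 28]
0.135 (np.int64(290), np.int64(205)) [46 45 43]
0.13 (np.int64(290), np.int64(207)) [9 8 9]
0.125 (np.int64(290), np.int64(208)) [12 11 10]
0.12 (np.int64(290), np.int64(210)) [11 10 11]
0.115 (np.int64(290), np.int64(211)) [10 10  9]
0.11 (np.int64(290), np.int64(213)) [11 10 11]
0.105 (np.int64(290), np.int64(214)) [8 6 9]
0.1 (np.int64(290), np.int64(216)) [59 55 51]
0.095 (np.int64(290), np.int64(217)) [105  98  90]
0.09 (np.int64(290), np.int64(219)) [114 106  98]
0.085 (np.int64(290), np.int64(220)) [101  95  87]
0.08 (np.int64(290), np.int64(222)) [96 90 82]
0.075 (np.int64(290), np.int64(223)) [96 89 82]
0.07 (np.int64(290), np.int64(225)) [113 106  98]
0.065 (np.int64(289), np.int64(226)) [117 109 101]
```

Force shows no bottle weight and the cap's pixels rose by about 10 mm, so the cap is free. Lifting on.

>>> move_arm(
  moves="0 0 -0.05 0 0 0 0.45;0 0 -0.1 0 0 0 0.45;0 0 -0.15 0 0 0 0.45;0 0 -0.2 0 0 0 0.45;0 0 -0.25 0 0 0 0.45;0 0 -0.3 0 0 0 0.45;0 0 -0.35 0 0 0 0.45;0 0 -0.4 0 0 0 0.45;0 0 -0.5 0 0 0 0.45;0 0 -0.6 0 0 0 0.45;0 0 -0.7 0 0 0 0.45;0 0 -0.7 0 0 0 0.45",
)

```text
time: 17.15
position: [0.5457, -0.2165, 0.17]
tool_rot: [-0.03, 1.0, -0.001, 0.002]
ft_force: [-0.6, -0.1, -0.3]
grip_width: 0.0455
grip_force: 58.0
```

Run:
```python
from h import *
o=robot.get_obs();print(o["position"],o["ft_force"],o["grip_width"])
b,K,E=shot("side")
for z in np.arange(.21,.05,-.006):
    u=proj(K,E,np.array([.545,-.215,z])); x,y=u.round().astype(int); print(z.round(3),y,b[y,x-1:x+2].mean(0).astype(int))
# tray: from scene initial image, refined by grey mask
s=np.load("scene0.npz"); im=s["im"]; hsv=cv2.cvtColor(im,cv2.COLOR_RGB2HSV)
m=((hsv[...,1]<40)&(hsv[...,2]>70)).astype(np.uint8); m[:,:310]=0;m[:,395:]=0;m[:115]=0;m[182:]=0
cs=max(cv2.findContours(m,0,2)[0],key=cv2.contourArea); print(cv2.contourArea(cs))
c=cv2.boxPoints(cv2.minAreaRect(cs)); 
h=np.array([onz(s["K"],s["E"],p[0],.018)[:2] for p in cs]).astype(np.float32); print(cv2.minAreaRect(h))
```

```text
[ 0.54574734 -0.21647428  0.17003704] [-0.61168023 -0.09763189 -0.25894368] 0.045494783160457124
0.21 181 [45 44 43]
0.204 183 [16 15 15]
0.198 185 [13 12 13]
0.192 187 [10  8  9]
0.186 189 [13 10 11]
0.18 191 [ 8  7 10]
0.174 193 [63 43 30]
0.168 195 [168 116  75]
0.162 197 [161 113  73]
0.156 198 [160 112  73]
0.15 200 [160 112  72]
0.144 202 [162 112  73]
0.138 204 [159 110  71]
0.132 206 [157 109  70]
0.126 208 [150 109  76]
0.12 210 [18 15 13]
0.114 211 [0 0 1]
0.108 213 [71 66 61]
0.102 215 [111 104  95]
0.096 217 [109 102  94]
0.09 219 [113 105  97]
0.084 220 [100  93  86]
0.078 222 [93 88 81]
0.072 224 [115 107  99]
0.066 226 [157 147 135]
0.06 228 [146 136 125]
0.054 229 [160 150 137]
2073.0
((0.50336754322052, 0.3112482726573944), (0.17025743424892426, 0.12744015455245972), 19.435653686523438)
```

Bench wood now shows between the cap and the neck. Carrying the cap to the tray, whose centre is about (0.504, 0.311).

>>> move_arm(
  moves="0 0.2 0 0 0 0 0.45;0.01 0.6 0 0 0 0 0.45;0.02 1 0 0 0 0 0.45",
)

```text
time: 17.5
position: [0.5354, -0.1141, 0.1672]
tool_rot: [-0.029, 1.0, 0.001, -0.001]
ft_force: [0.7, 0.1, -0.1]
grip_width: 0.0453
grip_force: 58.0
```

>>> move_arm(
  moves="0 0.4 0 0 0 0 0.45;0.01 0.8 0 0 0 0 0.45;0.02 1 0 0 0 0 0.45",
)

```text
time: 17.8
position: [0.526, -0.0119, 0.1673]
tool_rot: [-0.032, 1.0, 0.001, -0.002]
ft_force: [-0.4, 0.5, -1.2]
grip_width: 0.0454
grip_force: 58.0
```

>>> move_arm(
  moves="0 0.4 0 0 0 0 0.45;0.01 0.8 0 0 0 0 0.45;0.02 1 0 0 0 0 0.45",
)

```text
time: 18.1
position: [0.518, 0.0873, 0.1673]
tool_rot: [-0.031, 1.0, 0.001, -0.001]
ft_force: [-0.9, 0.3, -0.5]
grip_width: 0.0456
grip_force: 58.0
```

>>> move_arm(
  moves="0 0.4 0 0 0 0 0.45;0.01 0.8 0 0 0 0 0.45;0.02 1 0 0 0 0 0.45",
)

```text
time: 18.4
position: [0.51, 0.1867, 0.1674]
tool_rot: [-0.032, 1.0, 0.001, -0.001]
ft_force: [-0.0, -0.7, -0.5]
grip_width: 0.045
grip_force: 58.0
```

>>> move_arm(
  moves="0 0.4 0 0 0 0 0.45;0.01 0.8 0 0 0 0 0.45;0.02 1 0 0 0 0 0.45",
)

```text
time: 18.7
position: [0.502, 0.2863, 0.1674]
tool_rot: [-0.032, 1.0, 0.0, -0.001]
ft_force: [0.6, -0.7, -1.0]
grip_width: 0.045
grip_force: 58.0
```

>>> move_arm(
  moves="0 0.15 0 0 0 0 0.45;0 0.29 0 0 0 0 0.45;0 0.29 0 0 0 0 0.45",
)

```text
time: 19.0
position: [0.502, 0.313, 0.1677]
tool_rot: [-0.031, 1.0, 0.0, -0.0]
ft_force: [-0.1, -0.2, -0.4]
grip_width: 0.0454
grip_force: 58.0
```

>>> move_arm(
  moves="0 0 0.15 0 0 0 0.45;0 0 0.45 0 0 0 0.45;0 0 0.75 0 0 0 0.45;0 0 1 0 0 0 0.45;0 0 1 0 0 0 0.45",
)

```text
time: 19.5
position: [0.4998, 0.3093, 0.0646]
tool_rot: [-0.029, 1.0, -0.002, -0.004]
ft_force: [-0.2, -0.1, -1.2]
grip_width: 0.0453
grip_force: 58.0
```

>>> move_arm(
  moves="0 0 0.2 0 0 0 0.45;0 0 0.4 0 0 0 0.45;0 0 0.55 0 0 0 0.45;0 0 0.65 0 0 0 0.45;0 0 0.65 0 0 0 0.45;0 0 0.65 0 0 0 0.45",
)

```text
time: 20.1
position: [0.503, 0.3117, 0.0034]
tool_rot: [-0.03, 1.0, 0.0, 0.0]
ft_force: [0.2, 0.5, -0.4]
grip_width: 0.0453
grip_force: 58.0
```

Run:
```python
from h import *
o=robot.get_obs();print(o["position"],o["ft_force"],o["grip_width"])
```

```text
[0.50303914 0.31172902 0.00344492] [ 0.16336482  0.53351244 -0.44995222] 0.045313704337159935
```

>>> move_arm(
  moves="0 0 0.03 0 0 0 0.45;0 0 0.06 0 0 0 0.45;0 0 0.08 0 0 0 0.45;0 0 0.1 0 0 0 0.45;0 0 0.1 0 0 0 0.45",
)

```text
time: 20.6
position: [0.5023, 0.3116, -0.0073]
tool_rot: [-0.03, 1.0, -0.0, -0.0]
ft_force: [-0.2, -0.4, -0.1]
grip_width: 0.0453
grip_force: 58.0
```

>>> move_arm(
  moves="0 0 0.01 0 0 0 0.45;0 0 0.02 0 0 0 0.45;0 0 0.02 0 0 0 0.45",
)

```text
time: 20.9
position: [0.5025, 0.3116, -0.0092]
tool_rot: [-0.03, 1.0, -0.0, -0.0]
ft_force: [-0.0, -0.1, -0.5]
grip_width: 0.0452
grip_force: 58.0
```

>>> move_arm(
  moves="0 0 0.01 0 0 0 0.45;0 0 0.02 0 0 0 0.45;0 0 0.02 0 0 0 0.45",
)

```text
time: 21.2
position: [0.5025, 0.3116, -0.0112]
tool_rot: [-0.03, 1.0, -0.0, -0.0]
ft_force: [-0.2, 0.1, -1.8]
grip_width: 0.0457
grip_force: 58.0
```

>>> move_arm(
  moves="0 0 0.01 0 0 0 0.45;0 0 0.02 0 0 0 0.45;0 0 0.02 0 0 0 0.45",
)

```text
time: 21.5
position: [0.5027, 0.3117, -0.0128]
tool_rot: [-0.03, 1.0, 0.0, 0.0]
ft_force: [-0.6, 0.5, 3.0]
grip_width: 0.0453
grip_force: 58.0
```

>>> move_arm(
  moves="0 0 0.005 0 0 0 0.45;0 0 0.01 0 0 0 0.45;0 0 0.01 0 0 0 0.45",
)

```text
time: 21.8
position: [0.5027, 0.3117, -0.0137]
tool_rot: [-0.03, 1.0, 0.0, 0.0]
ft_force: [-1.4, -0.1, 4.8]
grip_width: 0.0451
grip_force: 58.0
```

>>> move_arm(
  moves="0 0 0 0 0 0 0.56;0 0 0 0 0 0 0.6;0 0 0 0 0 0 0.64;0 0 0 0 0 0 0.67;0 0 0 0 0 0 0.67;0 0 -0.1 0 0 0 0.67;0 0 -0.3 0 0 0 0.67;0 0 -0.6 0 0 0 0.67;0 0 -1 0 0 0 0.67;0 0 -1 0 0 0 0.67",
)

```text
time: 22.8
position: [0.5066, 0.3134, 0.0918]
tool_rot: [-0.03, 1.0, 0.002, 0.005]
ft_force: [1.0, -1.3, 0.8]
grip_width: 0.0584
grip_force: 0.0
```

>>> move_arm(
  moves="0 0 -0.4 0 0 0 0.67;0 0 -0.8 0 0 0 0.67;0.4 -0.4 -1 0 0 0 0.67;0.9 -0.8 -1 0 0 0 0.67;0.9 -1 -1 0 0 0 0.67;0.9 -1 -1 0 0 0 0.67",
)

```text
time: 23.4
position: [0.4144, 0.2034, 0.186]
tool_rot: [-0.029, 1.0, -0.001, -0.002]
ft_force: [0.2, 1.0, -0.1]
grip_width: 0.0582
grip_force: 0.0
```

Run:
```python
from h import *
o=robot.get_obs();print(o["position"],o["ft_force"],o["grip_width"])
for n in("scene","side"):
    im,K,E=shot(n,"f_%s.png"%n); g=im.max(2)
    u,v=proj(K,E,np.array([.5027,.3117,.033])).round().astype(int)
    w=g[v-25:v+25,u-25:u+25]; m=(w<45).astype(np.uint8)
    cs=max(cv2.findContours(m,0,2)[0],key=cv2.contourArea); print(n,"cap dark",cv2.contourArea(cs),cv2.boundingRect(cs),"pred top ctr 25,25; bottom",proj(K,E,np.array([.5027,.3117,.003]))-[u-25,v-25])
    print([ (z,im[tuple(proj(K,E,np.array([.5027,.3117,z])).round().astype(int)[::-1])].tolist()) for z in(.033,.018,.05,.07)])
s=np.load("scene0.npz");im,K,E=shot("scene");hsv=cv2.cvtColor(im,cv2.COLOR_RGB2HSV)
m=((hsv[...,1]<40)&(hsv[...,2]>70)).astype(np.uint8); m[:,:310]=0;m[:,395:]=0;m[:115]=0;m[182:]=0
cs=max(cv2.findContours(m,0,2)[0],key=cv2.contourArea)
print(cv2.minAreaRect(np.array([onz(K,E,p[0],.018)[:2] for p in cs]).astype(np.float32)))
# bottle white mask in scene: straight-side top edge direction and centroid
w=((hsv[...,1]<40)&(hsv[...,2]>110)).astype(np.uint8); u,v=proj(K,E,np.array([.545,-.215,.09])).astype(int)
k=np.zeros_like(w);k[v-35:v+35,u-35:u+35]=1; cs=max(cv2.findContours(w*k,0,2)[0],key=cv2.contourArea)
print(cv2.minAreaRect(np.array([onz(K,E,p[0],.09)[:2] for p in cs]).astype(np.float32)))
```

```text
[0.41441236 0.20339924 0.186014  ] [ 0.21569837  0.96374135 -0.1124472 ] 0.058180117143213014Traceback (most recent call last):
  File "<stdin>", line 7, in <module>
ValueError: max() iterable argument is empty
```

Run:
```python
from h import *
for n in("scene","side"):
    im,K,E=shot(n); g=im.max(2)
    u,v=proj(K,E,np.array([.5027,.3117,.033])).round().astype(int); print(n,u,v,"bottom",proj(K,E,np.array([.5027,.3117,.003])).round(1))
    print(g[v-16:v+20:2,u-20:u+22:2])
```

```text
scene 353 144 bottom [350.3 150.1]
[[ 87 142 159 157 173 172 172 134  96  92 126 183 191 197 190 196 194 191
  193 194 189]
 [141 163 158 176 174 170 173 173 159 103  93 105 167 189 193 191 197 195
  195 194 193]
 [157 172 174 177 173 174 172 171 172 171 158  97  93 117 179 199 197 199
  192 192 195]
 [123 164 177 174 174 177 173 174 173 170 170 162 128  89  96 146 176 194
  193 198 200]
 [124 123 161 172 172 174 174 174 174 175 173 172 174 161 112  94 110 173
  190 197 191]
 [127 123 127 162 175 169 171 173 134 102  96 106 162 171 170 131  99  92
  120 188 197]
 [125 126 126 122 160 175 172  94  66 107 108 101  68 129 174 168 163 114
   94 104 141]
 [124 127 124 130 125 164 127  67 114  85 112  87 115  69 152 169 169 169
  157 106  98]
 [121 124 123 126 125 132  74  62 110 113  78  90 118  78 108 169 168 172
  172 168 130]
 [124 122 122 125 123 105  56  58  80  99 112 121 115  65 104 171 168 168
  169 171 170]
 [126 127 126 122 155 106  58  53  62  69  80  78  70  61 143 171 171 169
  170 170 169]
 [121 122 129 178 173 125  56  56  58  64  62  65  58  62 161 168 167 170
  169 168 17
[... 1474 characters left out ...]
8 112 131 138 138 121  24  24  24  22  21  28 140 135 134 133
  135 137 141]
 [103 125 138 138 137 137 137 125  24  24  26  25  22  22 119 135 136 140
  138  94  82]
 [142 142 138 139 140 138 139 134  71  21  17  18  20  66 134 141 109 100
   77  75  81]
 [ 82 128 142 142 128 106  99  89  88 101 129 129 129 140 102  83  76  78
   81 124 148]
 [ 84  75  92  82  89  89  89  90  89  91 109 100  90  78  76  87  95 141
  155 155 154]
 [ 73  76  76  77 101 116  98 103  90  81  81  78  80  79 121 144 155 153
  152 152 151]
 [114  78  77  75  76  80  76  83  78  78  81  82  91  95 133 155 154 154
  153 152 154]
 [104  74  80  89  82  74  79  79  79  86  97  99  99  96  93 105 154 153
  153 153 153]]
```

The cap stands disc-up in the middle of the tray in both views. One quick check of the bottle.

Run:
```python
from h import *
im,K,E=shot("scene");hsv=cv2.cvtColor(im,cv2.COLOR_RGB2HSV)
w=((hsv[...,1]<45)&(hsv[...,2]>90)).astype(np.uint8); u,v=proj(K,E,np.array([.545,-.215,.09])).astype(int)
k=np.zeros_like(w);k[v-35:v+35,u-35:u+35]=1; cs=max(cv2.findContours(w*k,0,2)[0],key=cv2.contourArea)
r=np.array([onz(K,E,p[0],.085)[:2] for p in cs]).astype(np.float32)
print(cv2.contourArea(cs),cv2.minAreaRect(r))
# expected outline of the home bottle at z=.085
c,t=np.array([.545,-.214]),np.radians(-100); X=np.array([np.cos(t),np.sin(t)]);Y=np.array([-X[1],X[0]])
print([proj(K,E,np.array([*(c+a*X+b*Y),.08])).round(1).tolist() for a in(-.048,.048) for b in(-.029,.029)], cv2.boxPoints(cv2.minAreaRect(cs)).round(1).tolist())
```

```text
1102.5 ((0.5601831674575806, -0.21801026165485382), (0.09466107189655304, 0.09069059044122696), 78.56925201416016)
[[201.4, 215.6], [207.8, 236.9], [161.7, 227.6], [167.0, 249.7]] [[160.5, 225.10000610351562], [201.1999969482422, 214.89999389648438], [209.89999389648438, 249.5], [169.1999969482422, 259.70001220703125]]
```

```bash
python3 -c "
from rig import robot
print(robot.hand_in())"
```

```text
the job is handed in; nothing more can be done
None
```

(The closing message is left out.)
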